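# Pull the green filter from the photometer and show it at the light panel

### The job

Take the magenta glass cube off the photometer's cover and set it upright on the middle of the white-topped pedestal, then raise the cover by its red bar until it stands upright and leave it open. Draw the plate with the green tab out of its slot, leave the grey one in place, and hold the green filter upright in front of the light panel: its pane centred on the lit face and parallel to it, about 4 cm off, touching nothing but the gripper. Finish while still holding it there, and leave everything else where it is.

Things in the scene. Friction and masses are not known exactly. Their poses are not given: they have to be found in the camera images.
- photometer: Fixed: blue plinth 190 x 190 x 20 mm, black housing 150 (x) x 160 (y), rim 100 mm above the table, open well inside 130 x 140, its floor at 20 mm, under the cover. Origin: centre of underside; z up; -x front (robot side), +x hinge side. Two plate slots in the well at x = -15, y = +25 and -25 mm, 8 mm wide (y), 52 long (x), guiding the plates' lowest 22 mm; plates leave straight up.
- flap (a joint): Angle of the black cover (150 x 160 x 6 mm, 0.12 kg), rad: 0 closed (top face 106.5 mm above the table), 1.57 upright, 1.8 its stop. Hinge along the photometer's y at its rear rim; opens up and away from the robot. Stiff hinge: the cover stays at any angle; about 2 N at the bar moves it.
- flap_bar (a point): Middle of the cover's red round bar handle, 10 mm thick, 80 mm long, parallel to the hinge (y), 38 mm in front of the cover's front edge on a 10 mm arm at each end; 188 mm from the hinge axis and 3 mm above the cover's underside, about 103 mm above the table when closed, free air below, 33 mm between bar and edge.
- flap_hinge (a point): Point on the hinge axis at the middle of the photometer's rear rim (75 mm behind the photometer's origin, 100.5 mm above the table).
- cube: Loose solid block of magenta glass, 36 x 36 mm, 45 mm high, about 0.13 kg, standing on the closed cover. Origin: centre of its underside; z up; x and y square to its sides.
- pedestal: Fixed pedestal: dark foot disc 70 mm across, steel post, white round top 32 mm across, 80 mm above the table. Origin: centre of the underside.
- seat (a point): Centre of the pedestal's white top, where the cube is to stand; z up.
- filter: Loose plate upright in one of the two slots: black frame with a green pane, 50 (x) x 6 (y) x 48 mm (z), and a green grip tab on top, 30 (x) x 10 (y) mm, 46 to 70 mm above the underside; 0.06 kg. Origin: centre of underside, on the well floor at the start; z up; y normal to the plate. Take the tab across y; the other plate's tab is 40 mm away.
- filter_pane (a point): Centre of the green pane, 24 mm above the filter's origin; same axes (y is normal to the pane, both faces alike).
- blank: Plate like the filter but with a light grey tab and a metal pane, in the other slot; stays there. Origin and axes as for the filter.
- lamp: Fixed light panel on a foot: black panel 20 thick x 110 wide x 90 mm high, from 105 to 195 mm above the table, on a post; its front 8 mm are the white lit diffuser, whose face looks along the body's -x; the rear is black. Foot 90 x 90 x 12 mm, reaching from 25 mm in front of the face to 65 mm behind it. Origin: at table height below the lit face.
- lamp_face (a point): Centre of the lit face, 150 mm above the table; axes as the lamp's: -x points out of the lit face, z up.
- bottle_a: Bystander: clear jar with a blue cap, 60 mm across, 120 mm high; origin at the centre of its underside.
- bottle_b: Bystander: amber jar with a blue cap, 68 mm across, 140 mm high; origin at the centre of its underside.
- beaker: Bystander: small glass beaker, 50 mm across, 60 mm high; origin at the centre of its underside.
- spatula: Bystander: thin steel lab spatula with a blue end, lying flat, 160 mm long, 12 mm wide; origin under its middle, x along it.
Not all that is in view belongs to the job. Leave any orange or pink look-alike of the pedestal alone.

How it is judged:
By the outcome, as a careful person would: the job done as asked, in the order asked, and still so for the second after the job is handed in, while the arm keeps its last pose, push and grip.
It also fails if it takes over 72 s, if anything falls off the work surface, if the arm or the gripper's body presses on something with over 40 N, if the wrist force passes 120 N, or if a joint passes its speed limit or range.

### The arm

A 7-joint arm with a two-finger parallel gripper is mounted at the origin on the work surface. World frame = base frame: x ahead of the robot, y to its left, z up, the work surface at z = 0. Lengths are in m, angles in rad, forces in N, time in s.
With the tool pointing down it reaches from about 0.4 to 0.85 m from the base axis. Payload 10.4 kg.
Tool frame: the origin (TCP) lies at the very end of the fingers, on their centre line; the grasp point (between the pads) lies r.tcp_to_grasp behind it (r.tcp_to_grasp is the distance from the TCP to the grasp point, in m); z points along the fingers, y is the line along which they close (so a half turn about z gives the same grasp; the last joint's range is limited). The gripper opens to 87 mm and grips with 3 to 60 N. Pads are 19 mm wide; open, the fingers measure 117 mm over their backs; the gripper's body (75 mm by 190 mm) begins 51 mm behind the grasp point.
Start: joints at [1.291, 0.332, -0.065, 1.46, 0.022, 1.35, -0.088], TCP at [0.159, -0.605, 0.223] pointing down, gripper open.
Joint ranges: [-2.6, 2.6], [-0.5, 2.12], [-1.47, 1.34], [0.16, 2.42], [-1.27, 4.41], [0.06, 2.06], [-2.6, 2.6]. Speed limits (rad/s): [2.22, 2.22, 2.79, 2.79, 3.14, 3.14, 3.14].

### API

Orientations are given as a unit quaternion [x, y, z, w].
In Python, from bench import monitor, cams, ticket, r gives the robot as it stands.
- The arm moves only by the shell command python3 -m crank 'ROWS' [OPENING] [FORCE]. ROWS is a JSON object whose one key "steps" holds a list of rows, each a list of 2 entries, a list of its own where there are three numbers: the shift along the world's x, y, z in units of 25 mm (1.0 is 25 mm), then the turn, a rotation vector about the world's x, y, z in units of 5 degrees (1.0 is 5 degrees). In form: {"steps": [[[x, y, z], [ax, ay, az]], ...]}. A call has 1 to 10 rows; each row shifts and turns the commanded pose from where the row before left it; what a row does not reach is not made up. A row lasts 1/12 s, in which the tool goes at most 41.7 mm and 7.16 degrees, less where a joint would pass 70% of its speed; a pose out of reach is approached as far as the arm can. A call is refused whole if a number of a shift passes 1 or a number of a turn 1, either way. A call with a gripper value outside its range is refused whole. OPENING is the finger opening in mm, from 0 to 87, set as the call begins (- or left out, the last holds). The fingers move at their own pace and stop on an object; FORCE is the grip in N (left out, the last holds). Time passes only in rows, so rows that do not move let the fingers close. It gives the time, the measured TCP pose, the force, the opening and the grip force at its end, in the units of the state.
- monitor.read_state(): the state, without advancing time (a new reading comes with each control period).
- cams.camera(name): name is "scene" or "top"; returns a dict with "pixels" (384x512x3 uint8, blue, green, red), "z_map" (384x512 float32, m along the optical axis (not along the pixel's ray), 0 where there is no reading), "vfov" (degrees; the focal length in pixels is half the picture's height over the tangent of half this angle, whatever the lens; pixels are square), "cx", "cy" (the principal point, pixels), "T" (4x4, takes a point from camera to world coordinates). Camera axes: x right, y up, looking along -z (the intrinsics and any distortion apply to the point x, -y, -z); pixel columns grow to the right and rows downward; lengths in m; the calibration is good to about 2 mm. A picture is of the moment at which its call begins.
- ticket.close_job(): hands the job in; it is judged then, once.
The state is a dict: "time": time; "joint_positions": joint angles; "joint_vel": joint speeds; "joint_torque": joint torques, N m; "ee_pos": TCP position; "eef_rot": TCP orientation; "ft_force": force on the tool from outside, world axes, zero at the start; "torque": the same for the moment, N m; "width": finger opening in m; "grip_force": force on a finger pad.
Only numpy, scipy, OpenCV 4.12 (cv2) and the standard library are available. Lean on these libraries where they do the work, as an engineer would, in place of code of your own. Each camera call takes 0.05 s, during which the arm holds its last target. There are 200 camera calls.

## Working session

There is one attempt and no reset: what is moved stays moved. The work goes in short steps, Python scripts to look and compute and a shell command to move; the robot and the scene stay as the last step left them, time stands still between calls to the robot, and variables do not carry over. Pictures are saved under pics/ and viewed, at most 10 in all, crops included, and the job is handed in when it is done.

```bash
ls; mkdir -p pics; python3 - <<'E'
from bench import monitor,cams,ticket,r
import cv2,numpy as np
print(r.tcp_to_grasp, monitor.read_state())
for n in("scene","top"):
    c=cams.camera(n);cv2.imwrite(f"pics/{n}0.png",c["pixels"]);np.savez(f"{n}0.npz",**{k:v for k,v in c.items()})
    print(n,{k:v for k,v in c.items() if k not in("pixels","z_map")})
E
```

```text
pics
0.0187 {'time': 0.0, 'joint_positions': array([ 1.29142076,  0.33287041, -0.06472543,  1.46092804,  0.02160438,
        1.3499176 , -0.08851632]), 'joint_vel': array([ 0.00028972, -0.00066658,  0.00023062,  0.00188636, -0.0005697 ,
       -0.00032552, -0.00054032]), 'joint_torque': array([-9.59768840e-05, -6.23255539e+01,  2.45708681e-02, -3.89898849e+01,
       -6.14446308e-02,  3.97674751e-02,  1.61381568e-04]), 'ee_pos': array([ 0.15863553, -0.60413064,  0.22176126]), 'eef_rot': array([ 9.91767469e-01,  1.28049904e-01, -1.22384940e-04, -7.03190630e-04]), 'ft_force': array([-0.63543064,  0.58911369,  0.97381573]), 'torque': array([0.01699693, 0.02616605, 0.03767534]), 'grip_force': 0.0, 'width': 0.08716777743956683}
scene {'vfov': 57.800602702609496, 'cx': 257.3320584043576, 'cy': 192.41656001479578, 'T': array([[-1.30990666e-01, -8.40952027e-01,  5.25015366e-01,
         9.57666819e-01],
       [ 9.91383556e-01, -1.11275575e-01,  6.91114467e-02,
         9.70550570e-02],
       [ 3.01975678e-04,  5.29544554e-01,  8.48282072e-01,
         8.48240215e-01],
       [ 0.00000000e+00,  0.00000000e+00,  0.00000000e+00,
         1.00000000e+00]])}
top {'vfov': 43.444023578877534, 'cx': 252.27689045956873, 'cy': 186.5389513342268, 'T': array([[ 0.02861027,  0.98539027, -0.16789123,  0.34520287],
       [-0.99958728,  0.02863948, -0.00224783,  0.01689539],
       [ 0.00259333,  0.16788625,  0.98580296,  1.21235527],
       [ 0.        ,  0.        ,  0.        ,  1.        ]])}
```

View pics/scene0.png

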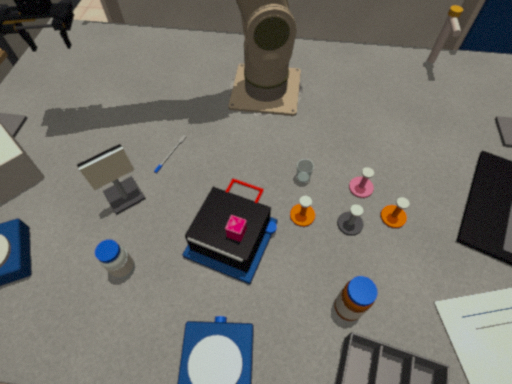

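View pics/top0.png

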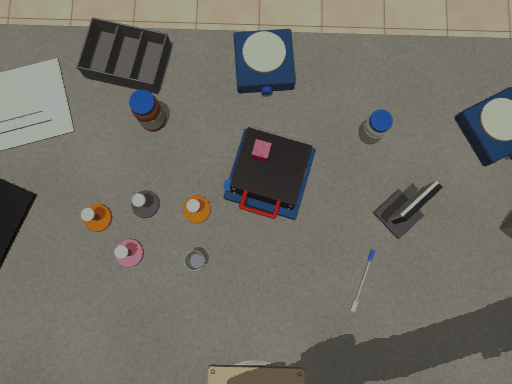

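The top view shows the photometer cover around (270,170), with the cube at (262,149) and the red bar at (260,205). The grey-footed pedestal is at (145,203), between orange and pink look-alikes, and the lamp is at (412,208). The scene view shows the same layout, with the lamp's pale face towards that camera at (107,167). Next I'll measure these in 3D.

```bash
cat > h.py <<'E'
import numpy as np,cv2
def cloud(c):
    z=c["z_map"];h,w=z.shape;f=h/2/np.tan(np.radians(float(c["vfov"]))/2)
    u,v=np.meshgrid(np.arange(w),np.arange(h))
    P=np.stack([(u-c["cx"])/f*z,-(v-c["cy"])/f*z,-z,np.ones_like(z)],-1)
    P=(P@np.array(c["T"]).T)[...,:3]; P[z==0]=np.nan
    return P
def snap(n):
    from bench import cams
    return cams.camera(n)
def hsv(c): return cv2.cvtColor(c["pixels"],cv2.COLOR_BGR2HSV)
def rect(p):
    (c,s,a)=cv2.minAreaRect((p[:,:2]*1000).astype(np.float32)); return np.round(c,1),np.round(s,1),round(a,1)
E
python3 - <<'E'
from h import *
for n in("scene","top"):
    c=np.load(n+"0.npz");P=cloud(c);H=hsv(c);h,s,v=H[...,0],H[...,1],H[...,2]
    print(n,"table z",np.nanmedian(P[330:340,150:160,2]) if n=="scene" else np.nanmedian(P[290:300,100:110,2]))
    def rep(nm,m):
        p=P[m&np.isfinite(P[...,2])]
        if len(p)<5: print(nm,len(p));return
        print(nm,len(p),rect(p),"zmed",np.round(np.percentile(p[:,2],[5,50,95]),4),"mean",p.mean(0).round(4))
    mag=(h>140)&(h<172)&(s>120); Z=P[...,2]
    D=np.hypot(P[...,0]-P[mag][:,0].mean(),P[...,1]-P[mag][:,1].mean()) if 0 else None
    box={"scene":(slice(175,285),slice(180,285)),"top":(slice(120,225),slice(220,320))}[n]
    B=np.zeros(Z.shape,bool);B[box]=1
    rep("cube",B&mag); rep("cubetop",B&mag&(Z>.14))
    red=((h<6)|(h>174))&(s>150)&(v>80); rep("bar",B&red)
    rep("cover",B&(Z>.09)&(Z<.115)&(v<70)&~red)
    rep("plinth",B&(h>100)&(h<125)&(s>120))
    L={"scene":(slice(140,215),slice(70,150)),"top":(slice(175,240),slice(370,445))}[n]
    B2=np.zeros(Z.shape,bool);B2[L]=1
    rep("lampfoot",B2&(Z>.006)&(Z<.02)); rep("lamp panel",B2&(Z>.1)); rep("panel white",B2&(Z>.11)&(v>120)); rep("panel dark",B2&(Z>.1)&(v<60))
    p=P[B2&(Z>.112)&(Z<.188)]; q=p-p.mean(0); print("panel plane",p.mean(0),np.linalg.svd(q,full_matrices=0)[2][2],np.linalg.svd(q,full_matrices=0)[1])
    Q={"scene":(slice(200,237),slice(335,367)),"top":(slice(188,218),slice(128,160))}[n]
    B3=np.zeros(Z.shape,bool);B3[Q]=1
    rep("pedtop",B3&(Z>.07)); rep("foot",B3&(Z>.003)&(Z<.02)&(v<110))
    allm=[(k,rect(P[k])) for k in ()]
E
```

```text
scene table z -0.0017315143160663848
cube 470 (array([601.9, -22.9]), array([154.1, 118.7]), 75.0) zmed [0.0628 0.1477 0.1514] mean [0.621  0.0012 0.1316]
cubetop 271 (array([614.5,   2.7]), array([36.7, 37.9]), 77.2) zmed [0.1439 0.1496 0.1516] mean [0.6159 0.0029 0.1492]
bar 183 (array([495.5,   2.4]), array([88.3, 44.8]), 74.3) zmed [0.1029 0.1057 0.1084] mean [0.4881 0.0041 0.1057]
cover 3227 (array([588.4, -22.3]), array([160.4, 154.5]), 74.9) zmed [0.1023 0.1046 0.1069] mean [ 0.5887 -0.0216  0.1045]
plinth 1260 (array([588.6, -17.1]), array([190.8, 191.6]), 73.3) zmed [0.0151 0.0187 0.0466] mean [ 6.414e-01 -3.000e-04  2.270e-02]
lampfoot 775 (array([ 493.2, -346.8]), array([94.1, 89.5]), 43.3) zmed [0.0072 0.0099 0.0125] mean [ 0.4965 -0.3443  0.0099]
lamp panel 1455 (array([ 500.2, -340.2]), array([ 24.4, 110.1]), 42.3) zmed [0.11   0.1618 0.1935] mean [ 0.5061 -0.3364  0.1587]
panel white 171 (array([ 504.1, -336.6]), array([ 11. , 110.1]), 43.2) zmed [0.1886 0.1927 0.1946] mean [ 0.5047 -0.3363  0.1916]
panel dark 86 (array([ 496.9, -344.1]), array([  7.9, 102.7]), 44.1) z
[... 1212 characters left out ...]
ay([ 20.9, 110.4]), 43.1) zmed [0.119  0.1933 0.1977] mean [ 0.4968 -0.3351  0.1777]
panel white 171 (array([ 504.3, -337.8]), array([  7.7, 109.6]), 43.1) zmed [0.1925 0.1951 0.1985] mean [ 0.5045 -0.3382  0.1953]
panel dark 324 (array([ 496.2, -344.7]), array([ 12.5, 110.3]), 42.7) zmed [0.1333 0.1943 0.1977] mean [ 0.4888 -0.3363  0.187 ]
panel plane [ 0.4931417  -0.32525026  0.15075432] [ 0.66768088  0.74444382 -0.00237491] [0.6192355  0.37327869 0.07510214]
pedtop 152 (array([498.9, 288.1]), array([32.5, 29.8]), 49.0) zmed [0.0765 0.0797 0.0832] mean [0.4985 0.2881 0.0798]
foot 446 (array([496.8, 286.2]), array([63.9, 69.3]), 62.0) zmed [0.0056 0.01   0.0142] mean [0.4949 0.282  0.01  ]
```

```bash
python3 - <<'E'
from h import *
for n in("scene","top"):
    c=np.load(n+"0.npz");P=cloud(c);H=hsv(c);Z=P[...,2];v=H[...,2]
    m=(Z>.143)&(np.hypot(P[...,0]-.614,P[...,1])<.045); p=P[m]; print(n,"cube",len(p),rect(p),p[:,2].mean())
    red=((H[...,0]<6)|(H[...,0]>174))&(H[...,1]>150)&(np.hypot(P[...,0]-.485,P[...,1]-.004)<.08)&(Z>.09)
    p=P[red]; a=np.radians(-15);R=np.array([[np.cos(a),np.sin(a)],[-np.sin(a),np.cos(a)]])
    q=(p[:,:2]-[.587,-.02])@R.T
    print("bar local x pct",np.percentile(q[:,0],[2,10,30,50]).round(4),"y",np.percentile(q[:,1],[1,99]).round(4))
    b=q[q[:,0]<np.percentile(q[:,0],1)+.012]; print("bar angle resid",np.degrees(np.arctan(np.polyfit(b[:,1],b[:,0],1)[0])),b.mean(0))
    m=(Z>.097)&(Z<.115)&(np.hypot(P[...,0]-.587,P[...,1]+.02)<.12)&~red; q=(P[m][:,:2]-[.587,-.02])@R.T
    print("cover ext x",np.percentile(q[:,0],[.5,1,99,99.5]).round(4),"y",np.percentile(q[:,1],[.5,1,99,99.5]).round(4))
E
```

```text
scene cube 262 (array([614.5,   2.7]), array([36.7, 37.9]), 77.2) 0.14954515830838494
bar local x pct [-0.116  -0.1144 -0.1116 -0.1089] y [-0.0459  0.0418]
bar angle resid 0.3524571321732756 [-0.11154504 -0.00184762]
cover ext x [-0.1041 -0.0759  0.0784  0.0789] y [-0.0812 -0.0805  0.0775  0.0778]
top cube 275 (array([614.2,   1. ]), array([37. , 37.9]), 77.3) 0.15139817564737132
bar local x pct [-0.1184 -0.1172 -0.114  -0.1104] y [-0.0474  0.0412]
bar angle resid 0.2916171342265606 [-0.11381715 -0.00322575]
cover ext x [-0.0758 -0.0754  0.0767  0.0777] y [-0.0828 -0.0822  0.0747  0.0754]
```

```bash
python3 -m crank '{"steps":[[[0.6,0.8,0.3],[0,0,1]],[[0.6,0.8,0.3],[0,0,1]],[[0.6,0.8,0.3],[0,0,1]],[[0.6,0.8,0.3],[0,0,1]],[[0.7,0.9,0],[0,0,1]],[[0.7,0.9,0],[0,0,1]],[[0.7,0.9,0],[0,0,1]],[[0.7,0.9,0],[0,0,1]],[[0.7,0.9,0],[0,0,1]],[[0.7,0.9,0],[0,0,1]]]}' 80 20
```

```text
time: 0.93
ee_pos: [0.3243, -0.3882, 0.2523]
eef_rot: [0.844, 0.537, -0.0, -0.0]
ft_force: [-0.7, 1.0, 0.1]
width: 0.08
grip_force: 0.0
```

```bash
python3 -m crank '{"steps":[[[0.65,0.87,0],[0,0,0.5]],[[0.65,0.87,0],[0,0,0.5]],[[0.65,0.87,0],[0,0,0.5]],[[0.65,0.87,0],[0,0,0.5]],[[0.65,0.87,0],[0,0,0.45]],[[0.65,0.87,0],[0,0,0]],[[0.65,0.87,0],[0,0,0]],[[0.65,0.87,0],[0,0,0]],[[0.65,0.87,0],[0,0,0]],[[0.65,0.87,0],[0,0,0]]]}'
python3 -m crank '{"steps":[[[0.65,0.87,-0.2],[0,0,0]],[[0.65,0.87,-0.2],[0,0,0]],[[0.65,0.87,-0.2],[0,0,0]],[[0.65,0.87,-0.2],[0,0,0]],[[0.65,0.87,-0.2],[0,0,0]],[[0.65,0.87,-0.2],[0,0,0]],[[0.65,0.87,-0.2],[0,0,0]],[[0.65,0.87,-0.2],[0,0,0]],[[0,0,0],[0,0,0]],[[0,0,0],[0,0,0]]]}'
```

```text
time: 1.77
ee_pos: [0.4867, -0.1709, 0.2524]
eef_rot: [0.783, 0.622, -0.0, -0.0]
ft_force: [1.1, -0.2, 0.2]
width: 0.08
grip_force: 0.0
time: 2.6
ee_pos: [0.6162, 0.0038, 0.2115]
eef_rot: [0.782, 0.623, -0.0, -0.001]
ft_force: [-0.2, -0.2, -0.2]
width: 0.0802
grip_force: 0.0
```

```bash
python3 -m crank '{"steps":[[[-0.08,-0.08,-0.6],[0,0,0]],[[0,0,-0.6],[0,0,0]],[[0,0,-0.6],[0,0,0]],[[0,0,-0.6],[0,0,0]],[[0,0,-0.5],[0,0,0]],[[0,0,-0.4],[0,0,0]],[[0,0,-0.3],[0,0,0]],[[0,0,-0.26],[0,0,0]],[[0,0,0],[0,0,0]]]}'
python3 -m crank '{"steps":[[[0,0,0],[0,0,0]],[[0,0,0],[0,0,0]],[[0,0,0],[0,0,0]],[[0,0,0],[0,0,0]],[[0,0,0],[0,0,0]],[[0,0,0],[0,0,0]],[[0,0,0],[0,0,0]],[[0,0,0],[0,0,0]]]}' 20 25
```

```text
time: 3.35
ee_pos: [0.6137, -0.0003, 0.1149]
eef_rot: [0.783, 0.622, -0.001, -0.0]
ft_force: [-0.8, 0.6, -0.8]
width: 0.0799
grip_force: 0.0
time: 4.02
ee_pos: [0.6142, 0.0, 0.1161]
eef_rot: [0.783, 0.622, 0.0, 0.0]
ft_force: [0.2, -0.7, 0.4]
width: 0.0356
grip_force: 25.0
```

```bash
python3 -m crank '{"steps":[[[0,0,0.4],[0,0,0]],[[0,0,0.7],[0,0,0]],[[0,0,0.9],[0,0,0]],[[-0.2,0.5,0],[0,0,0]],[[-0.32,0.8,0],[0,0,0]],[[-0.32,0.8,0],[0,0,0]],[[-0.32,0.8,0],[0,0,0]],[[-0.32,0.8,0],[0,0,0]],[[-0.32,0.8,0],[0,0,0]],[[-0.32,0.8,0],[0,0,0]]]}'
python3 -m crank '{"steps":[[[-0.32,0.8,0],[0,0,0]],[[-0.32,0.8,0],[0,0,0]],[[-0.32,0.8,0],[0,0,0]],[[-0.32,0.8,0],[0,0,0]],[[-0.32,0.8,0],[0,0,0]],[[-0.32,0.8,0],[0,0,0]],[[-0.32,0.8,0],[0,0,0]],[[-0.3,0.6,0],[0,0,0]],[[-0.2,0.4,0],[0,0,0]],[[0,0.1,0],[0,0,0]]]}'
python3 -m crank '{"steps":[[[0,0,0],[0,0,0]],[[0,0,0],[0,0,0]]]}'
python3 - <<'E'
from h import *
from bench import monitor
for n in("scene","top"):
    c=snap(n);P=cloud(c);H=hsv(c);h=H[...,0]
    m=(h>140)&(h<172)&(H[...,1]>100)&(np.hypot(P[...,0]-.5,P[...,1]-.28)<.06)&(P[...,2]>.12)
    p=P[m];print(n,len(p),rect(p) if len(p)>4 else 0,p.mean(0),np.percentile(p[:,2],[2,98]))
    cv2.imwrite(f"pics/{n}1.png",c["pixels"])
print(monitor.read_state()["ee_pos"])
E
```

```text
time: 4.85
ee_pos: [0.5605, 0.1337, 0.1664]
eef_rot: [0.783, 0.622, 0.0, 0.0]
ft_force: [0.6, -0.3, -0.9]
width: 0.036
grip_force: 25.0
time: 5.68
ee_pos: [0.4911, 0.3023, 0.1664]
eef_rot: [0.782, 0.624, 0.0, -0.0]
ft_force: [-0.8, -0.0, -1.2]
width: 0.0359
grip_force: 25.0
time: 5.85
ee_pos: [0.4934, 0.2989, 0.166]
eef_rot: [0.783, 0.622, -0.0, 0.0]
ft_force: [1.1, -0.7, -1.9]
width: 0.0357
grip_force: 25.0
scene 53 (array([511.6, 283.4]), array([39.9, 67.1]), 4.2) [0.51255057 0.2900409  0.3083193 ] [0.27210144 0.34460875]<stdin>:6: RuntimeWarning: Mean of empty slice.
  ret = um.true_divide(
Traceback (most recent call last):
IndexError: index -1 is out of bounds for axis 0 with size 0
```

```bash
python3 -m crank '{"steps":[[[0.1,-0.23,0],[0,0,0]],[[0.1,-0.23,0],[0,0,0]],[[0,0,-0.5],[0,0,0]],[[0,0,-0.6],[0,0,0]],[[0,0,-0.6],[0,0,0]],[[0,0,-0.5],[0,0,0]],[[0,0,-0.3],[0,0,0]],[[0,0,-0.2],[0,0,0]],[[0,0,-0.1],[0,0,0]],[[0,0,0],[0,0,0]]]}'
```

```text
time: 6.78
ee_pos: [0.4977, 0.2885, 0.0958]
eef_rot: [0.783, 0.622, -0.0, -0.0]
ft_force: [-0.4, 0.2, -1.7]
width: 0.036
grip_force: 25.0
```

```bash
python3 -m crank '{"steps":[[[0.04,-0.04,-0.1],[0,0,0]],[[0,0,-0.06],[0,0,0]],[[0,0,-0.04],[0,0,0]],[[0,0,0],[0,0,0]],[[0,0,0],[0,0,0]]]}'
```

```text
time: 7.2
ee_pos: [0.4988, 0.2875, 0.0912]
eef_rot: [0.783, 0.622, 0.0, 0.0]
ft_force: [0.1, 0.3, -0.9]
width: 0.036
grip_force: 25.0
```

```bash
python3 -m crank '{"steps":[[[0,0,-0.04],[0,0,0]],[[0,0,0],[0,0,0]],[[0,0,0],[0,0,0]]]}'; python3 -m crank '{"steps":[[[0,0,-0.04],[0,0,0]],[[0,0,0],[0,0,0]],[[0,0,0],[0,0,0]]]}'
```

```text
time: 7.45
ee_pos: [0.4988, 0.2875, 0.0901]
eef_rot: [0.783, 0.622, 0.0, 0.0]
ft_force: [-0.6, 0.4, -1.9]
width: 0.0359
grip_force: 25.0
time: 7.7
ee_pos: [0.4989, 0.2876, 0.0896]
eef_rot: [0.783, 0.622, 0.0, 0.0]
ft_force: [-2.5, -1.6, 6.2]
width: 0.0359
grip_force: 25.0
```

Contact is at the expected height, so I'll release, back straight up and check the placement.

```bash
python3 -m crank '{"steps":[[[0,0,0],[0,0,0]],[[0,0,0],[0,0,0]],[[0,0,0],[0,0,0]],[[0,0,0],[0,0,0]],[[0,0,0],[0,0,0]],[[0,0,0],[0,0,0]]]}' 70 20
python3 -m crank '{"steps":[[[0,0,0.5],[0,0,0]],[[0,0,0.8],[0,0,0]],[[0,0,0.9],[0,0,0]],[[0,0,0.8],[0,0,0]],[[0,-0.8,0.3],[0,0,0]],[[0,-1,0],[0,0,0]],[[0,-1,0],[0,0,0]],[[0,-1,0],[0,0,0]],[[0,-1,0],[0,0,0]],[[0,-1,0],[0,0,0]]]}'
python3 - <<'E'
from h import *
for n in("scene","top"):
    c=snap(n);P=cloud(c);H=hsv(c);Z=P[...,2]
    for nm,m in(("cubetop",(np.hypot(P[...,0]-.5,P[...,1]-.289)<.045)&(Z>.118)&(Z<.135)),("foot",(np.hypot(P[...,0]-.5,P[...,1]-.286)<.045)&(Z>.004)&(Z<.02)&(H[...,2]<110))):
        p=P[m];print(n,nm,len(p),rect(p),p[:,2].mean())
E
```

```text
time: 8.2
ee_pos: [0.4987, 0.2875, 0.089]
eef_rot: [0.783, 0.622, -0.0, -0.0]
ft_force: [-0.7, -0.2, 0.4]
width: 0.0659
grip_force: 0.0
time: 9.03
ee_pos: [0.4988, 0.1415, 0.1726]
eef_rot: [0.783, 0.622, 0.0, 0.0]
ft_force: [0.3, 0.3, 0.2]
width: 0.07
grip_force: 0.0
scene cubetop 215 (array([500. , 289.9]), array([36.7, 38.2]), 76.7) 0.1231387420903651
scene foot 385 (array([502.9, 287.8]), array([66.5, 60.9]), 67.5) 0.008302965993864951
top cubetop 272 (array([499.4, 288. ]), array([37.8, 36.9]), 77.3) 0.12516192030738918
top foot 235 (array([489.5, 295.6]), array([61.5, 47.9]), 29.5) 0.009985050728720381
```

```bash
python3 -m crank '{"steps":[[[-0.14,-0.9,0],[0,0,-0.46]],[[-0.14,-0.9,0],[0,0,0]],[[-0.14,-0.9,0],[0,0,0]],[[-0.14,-0.9,0],[0,0,0]],[[-0.14,-0.9,0],[0,0,0]],[[-0.14,-0.6,0],[0,0,0]],[[0,-0.1,0],[0,0,0]],[[0,0,0],[0,0,0]],[[0,0,0],[0,0,0]]]}' 30 10
```

```text
time: 9.88
ee_pos: [0.4781, 0.0138, 0.1721]
eef_rot: [0.795, 0.607, 0.0, 0.0]
ft_force: [-0.1, 0.1, 0.7]
width: 0.0312
grip_force: 0.0
```

```bash
python3 -m crank '{"steps":[[[0,-0.28,0],[0,0,0]],[[0,0,-0.5],[0,0,0]],[[0,0,-0.6],[0,0,0]],[[0,0,-0.6],[0,0,0]],[[0,0,-0.6],[0,0,0]],[[0,0,-0.5],[0,0,0]],[[0,0,-0.4],[0,0,0]],[[0,0,-0.32],[0,0,0]],[[0,0,0],[0,0,0]],[[0,0,0],[0,0,0]]]}'
python3 -m crank '{"steps":[[[0,0,0],[0,0,0]],[[0,0,0],[0,0,0]],[[0,0,0],[0,0,0]],[[0,0,0],[0,0,0]],[[0,0,0],[0,0,0]]]}' 0 15
```

```text
time: 10.72
ee_pos: [0.4778, 0.0058, 0.0836]
eef_rot: [0.795, 0.607, 0.0, -0.0]
ft_force: [0.2, 0.1, -0.1]
width: 0.0302
grip_force: 0.0
time: 11.13
ee_pos: [0.4757, 0.0061, 0.0836]
eef_rot: [0.795, 0.607, -0.002, -0.001]
ft_force: [-13.1, 2.7, 11.2]
width: 0.009
grip_force: 15.0
```

```bash
python3 -m crank '{"steps":[[[-0.08,0,0],[0,0,0]],[[0.03,-0.01,0.33],[0,0,0]],[[0.03,-0.01,0.33],[0,0,0]],[[0.03,-0.01,0.33],[0,0,0]],[[0.03,-0.01,0.33],[0,0,0]],[[0,0,0],[0,0,0]]]}'
python3 -m crank '{"steps":[[[0.08,-0.02,0.32],[0,0,0]],[[0.08,-0.02,0.32],[0,0,0]],[[0.08,-0.02,0.32],[0,0,0]],[[0.08,-0.02,0.32],[0,0,0]],[[0,0,0],[0,0,0]]]}'
```

```text
time: 11.63
ee_pos: [0.4791, 0.005, 0.1185]
eef_rot: [0.795, 0.607, 0.0, 0.0]
ft_force: [-4.0, 6.0, 1.2]
width: 0.0097
grip_force: 15.0
time: 12.05
ee_pos: [0.4879, 0.0026, 0.1506]
eef_rot: [0.795, 0.606, 0.001, 0.001]
ft_force: [-0.7, 4.4, -0.2]
width: 0.0091
grip_force: 15.0
```

```bash
python3 -m crank '{"steps":[[[0.13,-0.04,0.3],[0,0,0]],[[0.13,-0.04,0.3],[0,0,0]],[[0.13,-0.04,0.3],[0,0,0]],[[0.13,-0.04,0.3],[0,0,0]],[[0.18,-0.05,0.27],[0,0,0]],[[0.18,-0.05,0.27],[0,0,0]],[[0.18,-0.05,0.27],[0,0,0]],[[0.18,-0.05,0.27],[0,0,0]],[[0,0,0],[0,0,0]]]}'
python3 -m crank '{"steps":[[[0.22,-0.06,0.23],[0,0,0]],[[0.22,-0.06,0.23],[0,0,0]],[[0.22,-0.06,0.23],[0,0,0]],[[0.22,-0.06,0.23],[0,0,0]],[[0,0,0],[0,0,0]]]}'
```

```text
time: 12.8
ee_pos: [0.5196, -0.0065, 0.2068]
eef_rot: [0.795, 0.606, 0.002, 0.001]
ft_force: [3.3, 3.8, -1.6]
width: 0.0093
grip_force: 15.0
time: 13.22
ee_pos: [0.5412, -0.0122, 0.2295]
eef_rot: [0.795, 0.606, 0.001, 0.0]
ft_force: [0.6, 3.5, 0.2]
width: 0.0091
grip_force: 15.0
```

```bash
python3 -m crank '{"steps":[[[0.26,-0.07,0.19],[0,0,0]],[[0.26,-0.07,0.19],[0,0,0]],[[0.26,-0.07,0.19],[0,0,0]],[[0.26,-0.07,0.19],[0,0,0]],[[0.29,-0.08,0.14],[0,0,0]],[[0.29,-0.08,0.14],[0,0,0]],[[0.29,-0.08,0.14],[0,0,0]],[[0.29,-0.08,0.14],[0,0,0]],[[0,0,0],[0,0,0]]]}'
python3 -m crank '{"steps":[[[0.31,-0.08,0.08],[0,0,0]],[[0.31,-0.08,0.08],[0,0,0]],[[0.31,-0.08,0.08],[0,0,0]],[[0.31,-0.08,0.08],[0,0,0]],[[0,0,0],[0,0,0]],[[0,0,0],[0,0,0]]]}'
```

```text
time: 13.97
ee_pos: [0.596, -0.0274, 0.2623]
eef_rot: [0.795, 0.606, 0.001, 0.0]
ft_force: [0.1, 3.1, 4.3]
width: 0.0094
grip_force: 15.0
time: 14.47
ee_pos: [0.6261, -0.0358, 0.27]
eef_rot: [0.795, 0.606, 0.0, 0.0]
ft_force: [0.5, 2.8, 4.2]
width: 0.0092
grip_force: 15.0
```

```bash
python3 -m crank '{"steps":[[[0.33,-0.09,0.04],[0,0,0]],[[0.33,-0.09,0.03],[0,0,0]],[[0.33,-0.09,0.02],[0,0,0]],[[0.33,-0.09,0],[0,0,0]],[[0,0,0],[0,0,0]],[[0,0,0],[0,0,0]]]}'
cat > cov.py <<'E'
from h import *
for n in("scene","top"):
    c=snap(n);P=cloud(c);H=hsv(c);Z=P[...,2]
    a=np.radians(-15.2);X=np.array([np.cos(a),np.sin(a)]);d=P[...,:2]-[.587,-.023]
    f=d@X;l=d@np.array([-X[1],X[0]])
    m=(f>.03)&(f<.13)&(np.abs(l)<.07)&(Z>.12)&(Z<.24)&(H[...,2]<80)
    if m.sum()<20: print(n,m.sum());continue
    s=np.linalg.svd(P[m]-P[m].mean(0),full_matrices=0); k=np.polyfit(Z[m],f[m],1)
    print(n,m.sum(),s[2][2],s[1]/m.sum()**.5,"tilt",np.degrees(np.arctan(k[0])),"f at hinge",np.polyval(k,.1005))
    cv2.imwrite(f"pics/{n}2.png",c["pixels"])
E
python3 cov.py
```

```text
time: 14.97
ee_pos: [0.6588, -0.0446, 0.2718]
eef_rot: [0.795, 0.606, 0.0, 0.0]
ft_force: [1.1, 2.6, 2.7]
width: 0.0091
grip_force: 15.0
scene 992 [ 0.96543447 -0.26058536  0.00561664] [0.03526437 0.03163945 0.00042438] tilt -0.3256310568823852 f at hinge 0.07909562365647428
top 182 [-0.96368196  0.26692336 -0.00830692] [0.03278943 0.00802093 0.00059902] tilt -0.4960877447539213 f at hinge 0.07364782258236811
```

```bash
python3 -m crank '{"steps":[[[0,0,0],[0,0,0]],[[0,0,0],[0,0,0]],[[0,0,0],[0,0,0]],[[0,0,0],[0,0,0]],[[0,0,0.3],[0,0,0]],[[0,0,0.7],[0,0,0]],[[0,0,0.8],[0,0,0]],[[0,0,0.8],[0,0,0]],[[0,0,0],[0,0,0]]]}' 25 20
python3 -m crank '{"steps":[[[-1,0.5,0],[0,0,0]],[[-1,1,0],[0,0,0]],[[-1,1,0],[0,0,0]],[[-1,1,0],[0,0,0]],[[-0.5,1,0],[0,0,0]],[[-0.5,1,0],[0,0,0]],[[0,1,0],[0,0,0]],[[0,1,0],[0,0,0]],[[0,0,0],[0,0,0]],[[0,0,0],[0,0,0]]]}'
python3 cov.py; python3 -c "
from bench import monitor;print(monitor.read_state()['joint_positions'])
import cv2;i=cv2.imread('pics/top2.png')[110:250,190:340];cv2.imwrite('pics/top2c.png',cv2.resize(i,None,fx=4,fy=4,interpolation=2))"
```

```text
time: 15.82
ee_pos: [0.6597, -0.0444, 0.3418]
eef_rot: [0.795, 0.606, 0.002, 0.002]
ft_force: [-0.1, 0.5, -0.0]
width: 0.0248
grip_force: 0.0
time: 16.65
ee_pos: [0.5333, 0.1444, 0.337]
eef_rot: [0.794, 0.608, 0.0, -0.0]
ft_force: [0.8, -1.2, -0.0]
width: 0.025
grip_force: 0.0
scene 1323 [ 0.96544629 -0.26051047  0.00691035] [0.04035322 0.03462012 0.00041901] tilt -0.3963475871206465 f at hinge 0.07909144867356958
top 989 [-0.96595761  0.25859579 -0.0073566 ] [0.0404695  0.03456211 0.00055754] tilt -0.423080075365604 f at hinge 0.07361945848013784
[ 0.29375323  0.2062307  -0.7480959   1.42967527  0.14026421  1.56011544
 -0.71376551]
```

View pics/top2c.png

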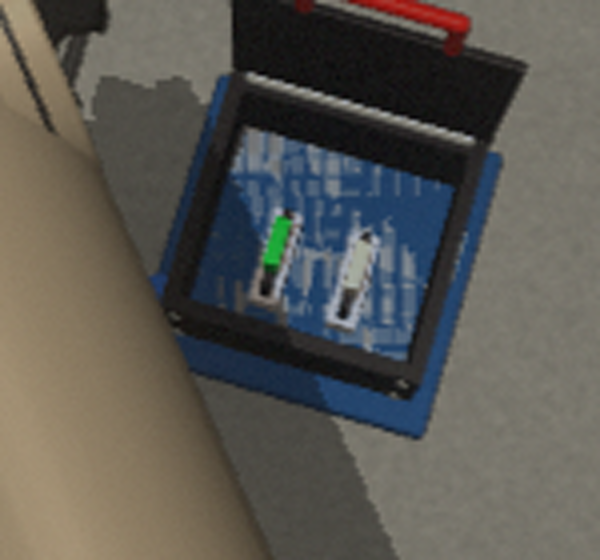

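The cover stands upright. The green tab is at crop (277,242), in the +y slot, and the grey one is at crop (355,262). I'll measure the tab and turn the tool +90° while clear.

```bash
python3 -m crank '{"steps":[[[0,0,0],[0,0,1]],[[0,0,0],[0,0,1]],[[0,0,0],[0,0,1]],[[0,0,0],[0,0,1]],[[0,0,0],[0,0,1]],[[0,0,0],[0,0,1]],[[0,0,0],[0,0,1]],[[0,0,0],[0,0,1]],[[0,0,0],[0,0,1]],[[0,0,0],[0,0,1]]]}'
python3 -m crank '{"steps":[[[0,0,0],[0,0,1]],[[0,0,0],[0,0,1]],[[0,0,0],[0,0,1]],[[0,0,0],[0,0,1]],[[0,0,0],[0,0,1]],[[0,0,0],[0,0,1]],[[0,0,0],[0,0,1]],[[0,0,0],[0,0,1]],[[0,0,0],[0,0,0]],[[0,0,0],[0,0,0]]]}' 30 20
python3 - <<'E'
from h import *
a=np.radians(-15.1);X=np.array([np.cos(a),np.sin(a)]);Y=np.array([-X[1],X[0]])
for f,l in((-.015,.025),(-.015,-.025)): print("model",np.array([.5857,-.0226])+f*X+l*Y)
for n in("scene","top"):
    c=snap(n);P=cloud(c);H=hsv(c);Z=P[...,2]
    near=np.hypot(P[...,0]-.58,P[...,1])<.07
    for nm,m in(("green",(H[...,0]>45)&(H[...,0]<80)&(H[...,1]>120)),("tabs",(Z>.082)&(Z<.096)&(H[...,2]>70))):
        p=P[m&near]
        if len(p)<5: print(n,nm,len(p));continue
        print(n,nm,len(p),rect(p),np.percentile(p[:,2],[5,50,95]).round(4)); t=p[p[:,2]>.084]
        if len(t)>4: print("  top",len(t),rect(t))
E
```

```text
time: 17.58
ee_pos: [0.5341, 0.1413, 0.3368]
eef_rot: [0.463, 0.886, -0.0, 0.0]
ft_force: [0.2, -0.3, 0.0]
width: 0.0248
grip_force: 0.0
time: 18.42
ee_pos: [0.5341, 0.1418, 0.3368]
eef_rot: [0.136, 0.991, -0.0, -0.0]
ft_force: [0.4, -0.1, 1.1]
width: 0.0299
grip_force: 0.0
model [0.57773052 0.00544438]
model [ 0.5647053  -0.04282925]
scene green 113 (array([560.6,  15.2]), array([102.1,  68.2]), 77.8) [0.0185 0.0827 0.0928]
  top 54 (array([563.9,  32.5]), array([59.2, 66.9]), 81.0)
scene tabs 77 (array([572.2, -17.6]), array([59.7, 29.6]), 75.5) [0.0826 0.088  0.0897]
  top 70 (array([572.1, -17.6]), array([59.7, 29.6]), 75.6)
top green 55 (array([577.,   5.]), array([ 9.3, 29.6]), 74.7) [0.0795 0.0896 0.0935]
  top 51 (array([577.,   5.]), array([ 9.3, 29.6]), 74.7)
top tabs 106 (array([570.2, -19.2]), array([59.6, 30. ]), 74.9) [0.0863 0.0896 0.0933]
  top 105 (array([570.2, -19.2]), array([59.6, 30. ]), 74.9)
```

```bash
python3 -m crank '{"steps":[[[0.3,-0.9,0],[0,0,0.1]],[[0.3,-0.9,0],[0,0,0]],[[0.3,-0.9,-0.4],[0,0,0]],[[0.3,-0.9,-0.6],[0,0,0]],[[0.3,-0.9,-0.8],[0,0,0]],[[0.24,-0.7,-1],[0,0,0]],[[0,-0.25,-1],[0,0,0]],[[0,0,-1],[0,0,0]],[[0,0,-1],[0,0,0]],[[0,0,-1],[0,0,0]]]}'
python3 -m crank '{"steps":[[[0,0,-0.8],[0,0,0]],[[0,0,-0.4],[0,0,0]],[[0,0,0],[0,0,0]],[[0,0,0],[0,0,0]]]}'
```

```text
time: 19.35
ee_pos: [0.5772, 0.0062, 0.1656]
eef_rot: [0.131, 0.991, -0.0, 0.0]
ft_force: [0.1, -0.0, -0.1]
width: 0.03
grip_force: 0.0
time: 19.68
ee_pos: [0.5775, 0.0067, 0.1373]
eef_rot: [0.13, 0.992, 0.0, 0.0]
ft_force: [-0.0, 1.1, 1.8]
width: 0.0302
grip_force: 0.0
```

```bash
python3 -m crank '{"steps":[[[0,-0.05,-0.5],[0,0,0]],[[0,0,-0.6],[0,0,0]],[[0,0,-0.6],[0,0,0]],[[0,0,-0.5],[0,0,0]],[[0,0,-0.4],[0,0,0]],[[0,0,-0.3],[0,0,0]],[[0,0,-0.1],[0,0,0]],[[0,0,0],[0,0,0]],[[0,0,0],[0,0,0]]]}'
python3 -m crank '{"steps":[[[0,0,0],[0,0,0]],[[0,0,0],[0,0,0]],[[0,0,0],[0,0,0]],[[0,0,0],[0,0,0]],[[0,0,0],[0,0,0]],[[0,0,0],[0,0,0]]]}' 0 15
```

```text
time: 20.43
ee_pos: [0.5776, 0.0056, 0.0623]
eef_rot: [0.129, 0.992, 0.0, 0.0]
ft_force: [-0.1, 0.2, 0.5]
width: 0.0304
grip_force: 0.0
time: 20.93
ee_pos: [0.5774, 0.0054, 0.0621]
eef_rot: [0.129, 0.992, 0.0, 0.0]
ft_force: [-0.2, 0.7, 1.5]
width: 0.01
grip_force: 15.0
```

```bash
python3 -m crank '{"steps":[[[0,0,0],[0,0,0]],[[0,0,0.2],[0,0,0]],[[0,0,0.3],[0,0,0]],[[0,0,0.4],[0,0,0]],[[0,0,0.4],[0,0,0]],[[0,0,0],[0,0,0]]]}' 0 30
python3 -m crank '{"steps":[[[0,0,0.5],[0,0,0]],[[0,0,0.7],[0,0,0]],[[0,0,0.8],[0,0,0]],[[0,0,0.8],[0,0,0]],[[0,0,0.8],[0,0,0]],[[0,0,0.8],[0,0,0]],[[0,0,0.6],[0,0,0]],[[0,0,0.4],[0,0,0]],[[0,0,0],[0,0,0]],[[0,0,0],[0,0,0]]]}'
```

```text
time: 21.43
ee_pos: [0.5786, 0.0057, 0.0971]
eef_rot: [0.129, 0.992, 0.0, 0.002]
ft_force: [-0.0, -0.5, 0.6]
width: 0.0098
grip_force: 30.0
time: 22.27
ee_pos: [0.5772, 0.0054, 0.2293]
eef_rot: [0.129, 0.992, -0.0, 0.0]
ft_force: [-0.2, -0.0, -0.1]
width: 0.01
grip_force: 30.0
```

```bash
python3 -m crank '{"steps":[[[-0.5,-0.3,0],[0,0,0]],[[-0.7,-0.4,0],[0,0,0]],[[-0.7,-0.5,0],[0,0,0]],[[-0.5,-0.8,0],[0,0,0]],[[-0.2,-0.9,0],[0,0,0]],[[0,-0.9,0],[0,0,0]],[[0,-0.9,0],[0,0,0]],[[0,-0.9,0],[0,0,0]],[[0,-0.9,0],[0,0,0]],[[0.3,-0.8,0],[0,0,0]]]}'
python3 -m crank '{"steps":[[[0.5,-0.5,0],[0,0,-0.5]],[[0.6,-0.4,0],[0,0,-0.8]],[[0.6,-0.4,0],[0,0,-0.8]],[[0.6,-0.4,0],[0,0,-0.8]],[[0.6,-0.4,0],[0,0,-0.8]],[[0.6,-0.4,0],[0,0,-0.8]],[[0.6,-0.3,0],[0,0,-0.8]],[[0.4,-0.2,0],[0,0,-0.8]],[[0,0,0],[0,0,-0.25]],[[0,0,0],[0,0,0]]]}'
python3 -m crank '{"steps":[[[0,0,0],[0,0,0]]]}'
```

```text
time: 23.1
ee_pos: [0.5182, -0.1788, 0.228]
eef_rot: [0.13, 0.992, -0.0, -0.001]
ft_force: [-0.1, 0.8, -0.3]
width: 0.0099
grip_force: 30.0
time: 23.93
ee_pos: [0.6318, -0.2516, 0.2276]
eef_rot: [0.395, 0.919, 0.0, -0.001]
ft_force: [0.5, -0.0, -0.1]
width: 0.0095
grip_force: 30.0
time: 24.02
ee_pos: [0.6316, -0.2515, 0.2285]
eef_rot: [0.394, 0.919, 0.0, -0.001]
ft_force: [0.2, -0.2, -0.7]
width: 0.0099
grip_force: 30.0
```

```bash
python3 -m crank '{"steps":[[[-0.3,-0.1,-0.3],[0,0,-0.08]],[[-0.4,-0.2,-0.4],[0,0,0]],[[-0.5,-0.2,-0.5],[0,0,0]],[[-0.5,-0.2,-0.5],[0,0,0]],[[-0.5,-0.2,-0.4],[0,0,0]],[[-0.4,-0.2,-0.3],[0,0,0]],[[-0.05,-0.03,-0.02],[0,0,0]],[[0,0,0],[0,0,0]],[[0,0,0],[0,0,0]]]}'
cat > pane.py <<'E'
from h import *
from bench import monitor
n3=np.array([np.cos(np.radians(43.2)),np.sin(np.radians(43.2))]);t3=np.array([-n3[1],n3[0]])
for n in("scene","top"):
    c=snap(n);P=cloud(c);H=hsv(c);Z=P[...,2];d=P[...,:2]-[.507,-.3345]
    a=d@n3;b=d@t3
    g=(H[...,0]>40)&(H[...,0]<85)&(H[...,1]>80)&(a>.015)&(a<.12)&(abs(b)<.06)
    print(n,"green",g.sum(),"a",np.percentile(a[g],[5,50,95]).round(4),"b",np.percentile(b[g],[2,50,98]).round(4),"z",np.percentile(Z[g],[2,50,98]).round(4))
    m=(a>.015)&(a<.12)&(abs(b)<.035)&(Z>.115)&(Z<.169)
    if m.sum()>30:
        k=np.polyfit(b[m],a[m],1); kz=np.polyfit(Z[m],a[m],1)
        print(" plate",m.sum(),"a",np.median(a[m]),"b",np.percentile(b[m],[1,99]).round(4),"z",np.percentile(Z[m],[1,99]).round(4),"yaw",np.degrees(k[0]),"tilt",np.degrees(kz[0]))
    w=(abs(a)<.006)&(abs(b)<.06)&(Z>.1); print(" face a",np.median(a[w]),w.sum(),"b",np.percentile(b[w],[1,99]).round(4))
    i=c["pixels"][90:240,40:190] if n=="scene" else c["pixels"][140:290,340:490]
    cv2.imwrite(f"pics/{n}{monitor.read_state()['time']:.1f}.png",cv2.resize(i,None,fx=4,fy=4))
E
python3 pane.py; ls pics
```

```text
time: 24.77
ee_pos: [0.5665, -0.2798, 0.1697]
eef_rot: [0.398, 0.917, 0.0, 0.001]
ft_force: [1.1, 0.8, -0.5]
width: 0.0102
grip_force: 30.0
scene green 81 a [0.0932 0.0977 0.1171] b [-0.0286 -0.0009  0.0311] z [0.2601 0.3116 0.3489]
 face a -0.0002219603977263589 247 b [-0.0545  0.0549]
top green 41 a [0.076  0.0819 0.0865] b [-0.0015  0.0132  0.0358] z [0.1736 0.1974 0.3444]
 face a -0.0008736133757675636 292 b [-0.0124  0.0589]
scene0.png
scene1.png
scene2.png
scene24.8.png
top0.png
top2.png
top24.9.png
top2c.png
```

```bash
python3 -m crank '{"steps":[[[-0.3,-0.27,0],[0,0,0]],[[-0.3,-0.27,-0.06],[0,0,0]],[[-0.3,-0.27,0],[0,0,0]],[[-0.2,-0.18,0],[0,0,0]],[[-0.12,-0.1,0],[0,0,0]],[[0,0,0],[0,0,0]],[[0,0,0],[0,0,0]],[[0,0,0],[0,0,0]],[[0,0,0],[0,0,0]]]}'
python3 pane.py; python3 cov.py; ls pics
```

```text
time: 25.62
ee_pos: [0.5359, -0.307, 0.1674]
eef_rot: [0.398, 0.917, 0.0, 0.0]
ft_force: [-0.0, -0.8, 0.2]
width: 0.0095
grip_force: 30.0
scene green 120 a [0.0419 0.0564 0.0777] b [-0.0321  0.0004  0.03  ] z [0.1285 0.3036 0.4796]
 plate 53 a 0.04332615751423186 b [-0.0234  0.0251] z [0.1225 0.1328] yaw 0.08896293274877043 tilt 5.076863463431166
 face a 0.0002873783126126852 348 b [-0.0543  0.0549]
top green 42 a [0.0287 0.04   0.0489] b [-0.0084  0.0143  0.037 ] z [0.1165 0.1937 0.2679]
 face a -0.0007833994356522273 591 b [-0.0007  0.0588]
scene 1316 [ 0.9654862 -0.2603601  0.0070007] [0.04035099 0.03439529 0.00042812] tilt -0.4022203576360857 f at hinge 0.07906469069196881
top 991 [-0.96559599  0.25995307 -0.00698422] [0.04038985 0.03459052 0.00056281] tilt -0.3993861906245707 f at hinge 0.07355601117940952
scene0.png
scene1.png
scene2.png
scene24.8.png
scene25.7.png
top0.png
top2.png
top24.9.png
top25.7.png
top2c.png
```

View pics/scene25.7.png

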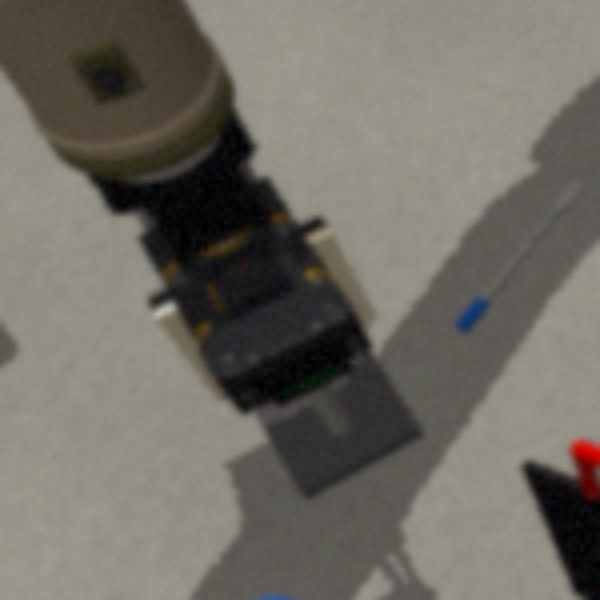

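View pics/scene2.png

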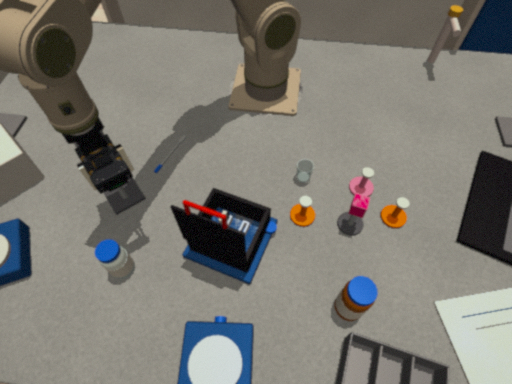

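The cube stands on the dark-footed pedestal at (359,204). The cover is open and upright at (215,233), and the gripper holds the filter in front of the panel at (110,170), its green edge showing at crop (320,380). Everything else is where it was, so I'll hand in.

```bash
python3 -c "
from bench import ticket;print(ticket.close_job())"
```

```text
the job is handed in; nothing more can be done
None
```

I handed in the job at about 26 s of the 72 s allowed: cube within about 1 mm of the middle of the pedestal top, cover open to within about 0.5° of upright, grey plate left in its slot, and the green filter held parallel to and centred on the lit face, about 4 cm off; the gripper mostly hid the pane from both cameras, so its position rests mainly on the arm's own readings.

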